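Sweep the loose filter mounts into the parking rail

TASK

Clear the bench by sweeping the three flat round filter mounts along the bench top with the fingertips into the three-sided parking rail, until all three lie flat and wholly inside it, none sticking out of its open mouth. Push them only: never pick up, lift or tip a mount. Leave the eyepieces, the oil bottle, the slide box and the objective standing where they are.

Things in the scene. Friction and masses are not known exactly. Their poses are not given: they have to be found in the camera images.
- mount0: One of three identical filter mounts: a flat round aluminium disc with a raised rim and a glass window in the middle, 40 mm diameter, 12 mm high, solid to push against, 25 to 60 g. Origin at the centre of its underside, z up. It slides (does not roll) when pushed at its edge and stops within a few mm when the push stops.
- mount1: One of three identical filter mounts: a flat round aluminium disc with a raised rim and a glass window in the middle, 40 mm diameter, 12 mm high, solid to push against, 25 to 60 g. Origin at the centre of its underside, z up. It slides (does not roll) when pushed at its edge and stops within a few mm when the push stops.
- mount2: One of three identical filter mounts: a flat round aluminium disc with a raised rim and a glass window in the middle, 40 mm diameter, 12 mm high, solid to push against, 25 to 60 g. Origin at the centre of its underside, z up. It slides (does not roll) when pushed at its edge and stops within a few mm when the push stops.
- rail: Parking rail: a low three-sided steel fence fixed to the bench, open towards the robot, no floor (level bench inside). Inside 170 mm wide (y), 110 mm deep (x); walls 6 mm thick, 18 mm high. Origin on the bench, mid inside; x points from the open mouth (x = -55 mm) to the back wall's inner face (+55 mm); side walls' inner faces at y = -85, +85 mm, starting at the mouth. Small screw tabs outside.
- eyepiece0: A black microscope eyepiece standing upright among the mounts, 36 mm diameter, 40 mm high. Loose bystander. Origin at the centre of its underside, z up.
- eyepiece1: A second black eyepiece, like the first, 36 mm diameter, 40 mm high. Loose bystander. Origin at the centre of its underside, z up.
- oil: A small amber glass oil bottle with a black cap, 28 mm diameter, 45 mm high. Loose bystander. Origin at the centre of its underside, z up.
- slidebox: An orange plastic slide box, 85 (x) by 95 (y) mm, 32 mm high (latches stand out 3 mm more on its -x side). Loose bystander. Origin at the centre of its underside, z up.
- objective: A steel microscope objective standing on end at the left side of the bench, 32 mm diameter, 41 mm high. Loose bystander. Origin at the centre of its underside, z up.

How it is judged:
At the end, for the whole second after the job is handed in: Every mount lies flat on the bench at rest within the rail, between the side walls and behind the line of the mouth (at most 4 mm of its edge past that line); the eyepieces, bottle, slide box and objective are each within 15 mm of where they started (x of mount0 in the frame of rail between -0.039 and 0.055 m and y of mount0 in the frame of rail between -0.085 and 0.085 m and height (world z) of each of mount0, mount1, mount2 below 0.004 m and angle between each of mount0, mount1, mount2's own z axis and vertical below 0.1 rad and linear speed of each of mount0, mount1, mount2 below 0.01 m/s and x of mount1 in the frame of rail between -0.039 and 0.055 m and y of mount1 in the frame of rail between -0.085 and 0.085 m and x of mount2 in the frame of rail between -0.039 and 0.055 m and y of mount2 in the frame of rail between -0.085 and 0.085 m and distance of each of eyepiece0, eyepiece1, oil, slidebox, objective from where it was at the start of the episode below 0.015 m); the robot touches nothing.
It fails at once if a mount is lifted more than 15 mm off the bench or tipped by more than 0.4 rad (height (world z) of any of mount0, mount1, mount2 above 0.015 m or angle between any of mount0, mount1, mount2's own z axis and vertical above 0.4 rad).
It fails at once if a bystander (eyepiece, oil bottle, slide box, objective) is moved more than 15 mm or knocked over (distance of any of eyepiece0, eyepiece1, oil, slidebox, objective from where it was at the start of the episode above 0.015 m or angle between any of eyepiece0, eyepiece1, oil, slidebox, objective's own z axis and vertical above 0.4 rad).
It also fails if it takes over 72 s, if anything falls off the work surface, if the arm or the gripper's body presses on something with over 40 N, if the wrist force passes 120 N, or if a joint passes its speed limit or range.

ROBOT

A 6-joint arm with a two-finger parallel gripper is mounted at the origin on the work surface. World frame = base frame: x ahead of the robot, y to its left, z up, the work surface at z = 0. Lengths are in m, angles in rad, forces in N, time in s.
With the tool pointing down it reaches from about 0.3 to 0.75 m from the base axis. Payload 8.5 kg.
Tool frame: the origin (TCP) lies midway between the tips of the shut fingers; the grasp point (between the pads) lies 19 mm behind it; z points along the fingers, y is the line along which they close (so a half turn about z gives the same grasp; the last joint's range is limited). The gripper opens to 85 mm and grips with 20 to 120 N. Pads are 22 mm wide; open, the fingers measure 114 mm over their backs; the gripper's body (76 mm by 85 mm) begins 54 mm behind the grasp point. The pads swing forward as they close: fully open they stand 13 mm farther back than shut.
Start: joints at [-1.497, 0.381, 1.297, -0, 1.464, -0.215], TCP at [0.157, -0.527, 0.231] pointing down, gripper open.
Joint ranges: [-3.11, 3.11], [-0.89, 2.33], [0.22, 2.48], [-1.42, 4.56], [0.17, 2.85], [-2.88, 2.88]. Speed limits (rad/s): [2.39, 2.39, 3.14, 3.14, 3.14, 3.14].

INTERFACE

Orientations are given as [roll, pitch, yaw] about the fixed x, y, z axes, in that order (R = Rz(yaw) Ry(pitch) Rx(roll)).
In Python, from station import robot, vision, sign_off, spotter gives the robot as it stands. The module is installed in compiled form; this text tells all that it offers.
- The arm moves only by the tool play_rows, never from a script. Its argument "motion" is one flat list of numbers, 7 for each row, row after row: the shift along the world's x, y, z scaled (see below), then the turn, a rotation vector about the world's x, y, z scaled (see below), then the closure, from 0 (fully open) to 1 (shut). A call has 1 to 12 rows; each row shifts and turns the commanded pose from where the row before left it; what a row does not reach is not made up. The controller multiplies each number of a shift by 30 mm and each number of a turn by 0.12 rad. A row lasts 1/12 s, in which the tool goes at most 41.7 mm and 7.16 degrees, less where a joint would pass 70% of its speed; a pose out of reach is approached as far as the arm can. A call with a number of a shift or a turn outside -1 to 1 is refused whole. A call with a gripper value outside its range is refused whole. The fingers move at their own pace and stop on an object; "squeeze" is the grip in N (left out, the last holds). Time passes only in rows, so rows that do not move let the fingers close. It gives the time, the measured TCP pose, the force, the opening and the grip force at its end, in the units of the state.
- robot.state(): the state, without advancing time (a new reading comes with each control period).
- vision.snapshot(name): name is "scene" or "top"; returns the picture (420x560x3 uint8, red, green, blue); there is no depth.
- vision.camera_params(name): a dict with "fx", "fy", "cx", "cy" (pixels), "R" (3x3) and "t" (3): a world point X has camera coordinates R X + t. Camera axes: x right, y down, z forward; pixel columns grow to the right and rows downward; lengths in m; the calibration is good to about 2 mm. A picture is of the moment at which its call begins. camera_params takes no time and is no camera call.
- sign_off(): hands the job in; it is judged then, once.
Trained networks look in the newest picture that a camera, given by its name, has taken for a name from the list of things; names that differ only in an ending like _2 or _b are one class to them, and where a whole thing is asked for, a point or a joint stands for the part that bears it (a point fixed in the world has none). Each returns a list of dicts, best first, with "p" (0 to 1); they miss things now and then, are a little off and sometimes report something else, mostly with a low value. They report only what shows in the picture. A call takes as long as a camera call.
- spotter.look_for(thing, camera): "extent" ([centre column, centre row, width, height] in pixels, round what is visible of it).
- spotter.trace(thing, camera): "mask" (420x560 bool, what is visible of it) and "extent" ([centre column, centre row, width, height] in pixels, round what is visible of it).
- spotter.mark_of(thing, camera): "position" ([column, row] in pixels: a listed point, or the origin of a listed thing).
The state is a dict: "time": time; "qpos": joint angles; "qd": joint speeds; "joint_torque": joint torques, N m; "position": TCP position; "orientation": TCP orientation; "ft_force": force on the tool from outside, world axes, zero at the start; "moment": the same for the moment, N m; "width": finger opening in m; "grasp_force": force on a finger pad.
Only numpy, scipy, OpenCV 4.12 (cv2) and the standard library are available. Lean on these libraries where they do the work, as an engineer would, in place of code of your own. Each camera call takes 0.05 s, during which the arm holds its last target. There are 200 camera calls.

## Working session

There is one attempt and no reset: what is moved stays moved. The work goes in short steps, Python scripts to look and compute and a tool call to move; the robot and the scene stay as the last step left them, time stands still between calls to the robot, and variables do not carry over. Pictures are saved under pics/ and viewed, at most 10 in all, crops included, and the job is handed in when it is done.

Besides the shell and the picture viewer there is one more tool, called after ">>>" by a JSON object that holds its "op" and its "data". play_rows: Moves the arm, as the interface text tells. Its arguments: {"type":"object","properties":{"motion":{"type":"array","items":{"type":"number"}},"squeeze":{"type":"number"}},"required":["motion"]}

```bash
mkdir -p pics
cat > h.py <<'E'
import numpy as np, cv2
from station import robot, vision, sign_off, spotter
def ray(cam,uv,z=0.0):
    c=vision.camera_params(cam);R=np.array(c["R"]);t=np.array(c["t"])
    d=R.T@np.array([(uv[0]-c["cx"])/c["fx"],(uv[1]-c["cy"])/c["fy"],1]);o=-R.T@t
    return (o+d*(z-o[2])/d[2])
def save(cam,name):
    im=vision.snapshot(cam);cv2.imwrite(f"pics/{name}.png",cv2.cvtColor(im,cv2.COLOR_RGB2BGR));return im
E
python3 - <<'E'
from h import *
save("top","top0");save("scene","scene0")
for cam in["top","scene"]:
  c=vision.camera_params(cam);print(cam,(-np.array(c["R"]).T@np.array(c["t"])).round(3))
  for n,h in[("mount0",.0),("rail",0),("eyepiece0",0),("oil",0),("slidebox",0),("objective",0)]:
    for d in spotter.mark_of(n,cam)[:4]:
        print(n,round(d["p"],2),np.round(d["position"],0),ray(cam,d["position"],h)[:2].round(3))
print(robot.state())
E
```

```text
top [0.393 0.095 0.929]
mount0 0.74 [327. 249.] [ 0.438 -0.053]
mount0 0.72 [199. 241.] [0.451 0.24 ]
mount0 0.59 [250. 244.] [0.447 0.123]
eyepiece0 0.86 [397. 243.] [ 0.457 -0.215]
eyepiece0 0.5 [356. 252.] [ 0.434 -0.12 ]
oil 0.69 [281. 239.] [0.459 0.053]
slidebox 0.69 [369. 158.] [ 0.657 -0.154]
objective 0.72 [145. 226.] [0.482 0.362]
scene [1.04  0.268 0.608]
mount0 0.69 [370. 216.] [0.444 0.237]
mount0 0.66 [239. 182.] [ 0.436 -0.053]
mount0 0.5 [318. 203.] [0.443 0.129]
eyepiece0 0.84 [172. 170.] [ 0.448 -0.214]
eyepiece0 0.55 [214. 174.] [ 0.428 -0.119]
oil 0.77 [282. 201.] [0.46  0.056]
oil 0.66 [316. 205.] [0.45  0.126]
slidebox 0.8 [150. 240.] [ 0.643 -0.149]
objective 0.74 [370. 217.] [0.448 0.238]
objective 0.72 [436. 248.] [0.486 0.37 ]
{'time': 0.7, 'qpos': array([-1.49727173e+00,  3.80600308e-01,  1.29739714e+00, -4.69942362e-05,
        1.46357353e+00, -2.15310691e-01]), 'qd': array([-0.00098269,  0.00087642,  0.0002272 ,  0.00112463, -0.00170682,
       -0.0008701 ]), 'joint_torque': array([ 1.66372080e-03, -4.48241329e+01, -2.31436479e+01, -1.82403160e-04,
        6.70901554e-04, -5.11363666e-06]), 'position': array([ 0.15663915, -0.52720991,  0.2313232 ]), 'orientation': array([3.14158146e+00, 5.02767802e-05, 2.88840320e-01]), 'ft_force': array([-0.61609976, -0.39020385,  0.63553695]), 'moment': array([ 0.00214919,  0.09676818, -0.00737804]), 'grasp_force': 0.0, 'width': 0.08480197052879365}
```

View pics/top0.png

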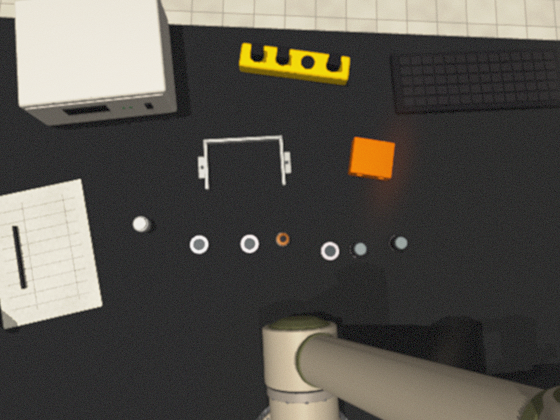

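View pics/scene0.png

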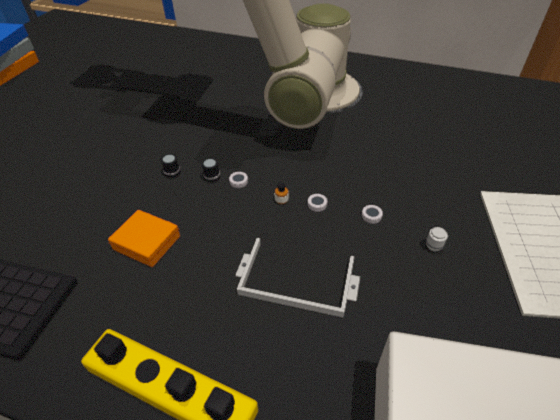

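The top view shows the mounts at about (199,244), (250,244) and (330,251), with the bottle at (282,239). The eyepieces are at (360,249) and (400,243), the objective at (142,224) and the slide box at (372,158). The rail spans columns 206–284 and rows 138–188, with its mouth facing the robot. Next I'll measure the rail and refine the mount positions.

```bash
cat >> h.py <<'E'
def mounts(im=None):
    "bright rings on the bench, top camera: centre in world"
    im=vision.snapshot("top") if im is None else im
    g=cv2.cvtColor(im,cv2.COLOR_RGB2GRAY);out=[]
    for c in cv2.findContours((g>110).astype(np.uint8),cv2.RETR_EXTERNAL,cv2.CHAIN_APPROX_NONE)[0]:
        (u,v),r=cv2.minEnclosingCircle(c)
        if 7<r<12 and cv2.contourArea(c)>150: out.append((round(u,1),round(v,1),round(r,1),*ray("top",(u,v),.012)[:2].round(4)))
    return out
E
python3 - <<'E'
from h import *
im=cv2.cvtColor(cv2.imread("pics/top0.png"),cv2.COLOR_BGR2RGB)
print(mounts(im))
g=cv2.cvtColor(im,cv2.COLOR_RGB2GRAY)
cv2.imwrite("pics/crop0.png",cv2.resize(cv2.cvtColor(im[125:255,190:300],cv2.COLOR_RGB2BGR),None,fx=4.5,fy=4.5,interpolation=cv2.INTER_CUBIC))
# wall centre columns per row / rows per column
fit=lambda a,b:np.polyfit(a,b,1)
def cen(w,o): w=np.clip(w.astype(float)-60,0,None);return (w*(np.arange(len(w))+o)).sum()/w.sum()
rows=np.r_[145:150,180:184]
L=fit(rows,[cen(g[r,201:213],201) for r in rows]);Rr=fit(rows,[cen(g[r,278:288],278) for r in rows])
cols=np.arange(215,276,5);B=fit(cols,[cen(g[133:146,c],133) for c in cols])
print(L,Rr,B)
for nm,F in(("L",L),("R",Rr)):
    for r in(145,183): print(nm,r,ray("top",(np.polyval(F,r),r),.018)[:2].round(4))
for c in(215,275): print("B",ray("top",(c,np.polyval(B,c)),.018)[:2].round(4))
print(g[176:194,204:212].max(1),g[176:194,280:288].max(1))
E
```

```text
[(329.5, 250.5, 9.3, np.float64(0.4351), np.float64(-0.0568)), (198.6, 244.2, 9.6, np.float64(0.4429), np.float64(0.238)), (249.2, 243.4, 9.4, np.float64(0.4472), np.float64(0.125)), (140.1, 223.2, 8.1, np.float64(0.4871), np.float64(0.3708))]
[3.53710169e-02 1.99746553e+02] [6.56877040e-02 2.71381244e+02] [-5.34886286e-02  1.51708562e+02]
L 145 [0.6711 0.2337]
L 183 [0.5818 0.2266]
R 145 [0.6767 0.0581]
R 183 [0.5868 0.0507]
B [0.6833 0.2109]
B [0.6956 0.0723]
[231 229 230 229 233 232 234 234 233 236 237 237 188 109  60  51  49  53] [226 226 224 226 230 228 219 204 157  93  55  49  51  45  53  48  51  50]
```

View pics/crop0.png

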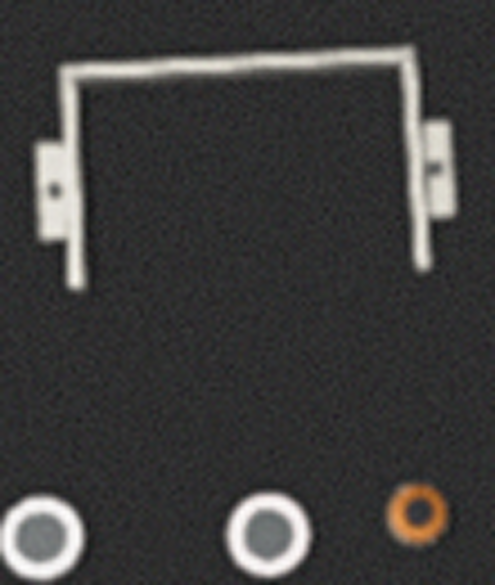

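>>> {"op": "play_rows", "data": {"motion": [0.5, 0.9, 0, 0, 0, -0.15, 0.67, 0.5, 0.9, 0, 0, 0, -0.15, 0.67, 0.5, 0.9, 0, 0, 0, -0.15, 0.67, 0.5, 0.9, 0, 0, 0, -0.15, 0.67, 0.5, 0.9, 0, 0, 0, -0.15, 0.67, 0.5, 0.9, 0, 0, 0, -0.15, 0.67, 0.5, 0.9, 0, 0, 0, -0.15, 0.67, 0.5, 0.9, 0, 0, 0, -0.15, 0.67, 0.5, 0.9, 0, 0, 0, -0.15, 0.67, 0.5, 0.9, 0, 0, 0, -0.15, 0.67, 0.5, 0.9, 0, 0, 0, -0.15, 0.67, 0.5, 0.9, 0, 0, 0, -0.06, 0.67]}}

```text
time: 1.7
position: [0.3371, -0.2018, 0.2315]
orientation: [3.141, -0.0, 0.082]
ft_force: [1.0, 0.0, -0.2]
width: 0.0279
grasp_force: 0.0
```

>>> {"op": "play_rows", "data": {"motion": [0.2, 0.97, -0.4, 0, 0, 0, 0.67, 0.2, 0.97, -0.4, 0, 0, 0, 0.67, 0.2, 0.97, -0.4, 0, 0, 0, 0.67, 0.2, 0.97, -0.4, 0, 0, 0, 0.67, 0.2, 0.97, -0.4, 0, 0, 0, 0.67, 0.2, 0.97, -0.4, 0, 0, 0, 0.67, 0.2, 0.97, -0.4, 0, 0, 0, 0.67, 0.2, 0.97, -0.4, 0, 0, 0, 0.67, 0.2, 0.97, -0.4, 0, 0, 0, 0.67, 0.2, 0.97, -0.4, 0, 0, 0, 0.67, 0.2, 0.97, -0.4, 0, 0, 0, 0.67, 0, 0, -0.4, 0, 0, 0, 0.67]}}

```text
time: 2.7
position: [0.4032, 0.1205, 0.0869]
orientation: [-3.141, -0.002, 0.087]
ft_force: [0.1, -0.3, -0.4]
width: 0.0282
grasp_force: 0.0
```

>>> {"op": "play_rows", "data": {"motion": [0, 0, -0.7, 0, 0, 0, 0.67, 0, 0, -0.7, 0, 0, 0, 0.67, 0, 0, -0.7, 0, 0, 0, 0.67, 0, 0, -0.4, 0, 0, 0, 0.67, 0, 0, -0.2, 0, 0, 0, 0.67, 0, 0, 0, 0, 0, 0, 0.67]}}

```text
time: 3.2
position: [0.4024, 0.1169, 0.0056]
orientation: [-3.141, 0.002, 0.083]
ft_force: [-0.5, 0.1, 0.2]
width: 0.0285
grasp_force: 0.0
```

>>> {"op": "play_rows", "data": {"motion": [0.2, 0.15, 0, 0, 0, 0, 0.67, 0.2, 0.1, 0, 0, 0, 0, 0.67, 0.3, 0.03, 0, 0, 0, 0, 0.67, 0.3, 0.03, 0, 0, 0, 0, 0.67, 0.3, 0.03, 0, 0, 0, 0, 0.67, 0.3, 0.03, 0, 0, 0, 0, 0.67, 0.3, 0.03, 0, 0, 0, 0, 0.67, 0.3, 0.03, 0, 0, 0, 0, 0.67, 0.3, 0.03, 0, 0, 0, 0, 0.67, 0.3, 0.03, 0, 0, 0, 0, 0.67, 0.3, 0.03, 0, 0, 0, 0, 0.67, 0.3, 0.03, 0, 0, 0, 0, 0.67]}}

```text
time: 4.2
position: [0.5055, 0.1335, 0.0063]
orientation: [-3.142, 0.0, 0.084]
ft_force: [-0.1, 0.5, 1.0]
width: 0.0285
grasp_force: 0.3
```

Run:
```python
from h import *
im=save("top","top1");print(mounts(im),robot.state()["position"])
```

```text
[(329.5, 250.7, 9.4, np.float64(0.4348), np.float64(-0.0569)), (140.3, 223.3, 8.0, np.float64(0.4867), np.float64(0.3703))] [0.50731057 0.13343286 0.00642859]
```

View pics/top1.png

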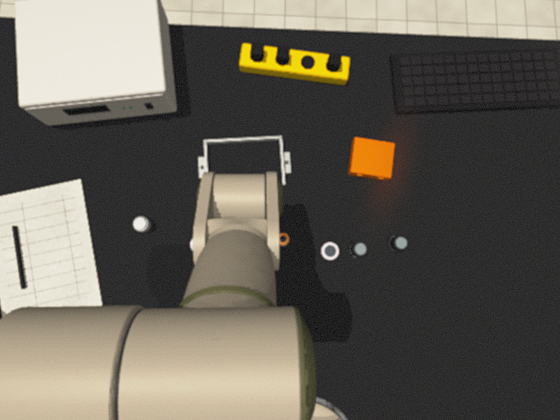

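The arm hides the pushed mount in the top view, and everything else is unmoved. I'll use the scene camera instead.

```bash
cat >> h.py <<'E'
def sc():
    vision.snapshot("scene")
    for d in spotter.mark_of("mount0","scene")[:5]: print(round(d["p"],2),np.round(d["position"]),ray("scene",d["position"])[:2].round(3))
    print(robot.state()["position"].round(4))
E
python3 -c "
from h import *
sc()"
```

```text
0.69 [371. 218.] [0.448 0.24 ]
0.66 [238. 185.] [ 0.445 -0.051]
0.56 [309. 233.] [0.528 0.135]
[0.5051 0.1334 0.0062]
```

>>> {"op": "play_rows", "data": {"motion": [0.3, 0.03, 0, 0, 0, 0, 0.67, 0.3, 0.03, 0, 0, 0, 0, 0.67, 0.3, 0.03, 0, 0, 0, 0, 0.67, 0.3, 0.03, 0, 0, 0, 0, 0.67, 0.3, 0.03, 0, 0, 0, 0, 0.67, 0.3, 0.03, 0, 0, 0, 0, 0.67, 0.3, 0.03, 0, 0, 0, 0, 0.67, 0.3, 0.03, 0, 0, 0, 0, 0.67, 0.3, 0.03, 0, 0, 0, 0, 0.67, 0.3, 0.03, 0, 0, 0, 0, 0.67, 0.2, 0.02, 0, 0, 0, 0, 0.67, 0.1, 0, 0, 0, 0, 0, 0.67]}}

```text
time: 5.35
position: [0.6038, 0.143, 0.0062]
orientation: [-3.142, 0.0, 0.084]
ft_force: [-1.2, 0.2, -0.0]
width: 0.0276
grasp_force: 0.1
```

>>> {"op": "play_rows", "data": {"motion": [0, 0, 0, 0, 0, 0, 0.67, -0.5, 0, 0, 0, 0, 0, 0.67, -0.5, 0, 0.5, 0, 0, 0, 0.67, 0, 0, 0.9, 0, 0, 0, 0.67, 0, 0, 0.9, 0, 0, 0, 0.67]}}

```text
time: 5.77
position: [0.5718, 0.143, 0.0755]
orientation: [-3.141, 0.003, 0.084]
ft_force: [1.1, 0.4, 0.3]
width: 0.0283
grasp_force: 0.0
```

```bash
python3 -c "
from h import *
sc()"
```

```text
0.78 [302. 275.] [0.626 0.152]
0.77 [370. 218.] [0.45  0.239]
0.61 [238. 186.] [ 0.449 -0.051]
[0.575  0.1432 0.0795]
```

>>> {"op": "play_rows", "data": {"motion": [-0.62, 0.43, 0, 0, 0, -0.55, 0.77, -0.62, 0.43, 0, 0, 0, -0.55, 0.77, -0.62, 0.43, 0, 0, 0, -0.55, 0.77, -0.62, 0.43, 0, 0, 0, -0.55, 0.77, -0.62, 0.43, 0, 0, 0, -0.55, 0.77, -0.62, 0.43, 0, 0, 0, -0.55, 0.77, -0.62, 0.43, 0, 0, 0, -0.55, 0.77, -0.62, 0.43, 0, 0, 0, -0.55, 0.77, -0.62, 0.43, 0, 0, 0, -0.55, 0.77, 0, 0, -0.7, 0, 0, 0, 0.77, 0, 0, -0.7, 0, 0, 0, 0.77, 0, 0, 0, 0, 0, 0, 0.77]}}

```text
time: 6.87
position: [0.4038, 0.2586, 0.0305]
orientation: [3.137, 0.004, -0.51]
ft_force: [-0.3, 0.5, -0.1]
width: 0.0197
grasp_force: 0.0
```

>>> {"op": "play_rows", "data": {"motion": [0, 0, -0.5, 0, 0, 0, 0.77, 0, 0, -0.3, 0, 0, 0, 0.77, 0, 0, 0, 0, 0, 0, 0.77]}}

```text
time: 7.12
position: [0.4055, 0.2586, 0.0083]
orientation: [3.139, 0.002, -0.511]
ft_force: [-0.7, -0.1, -1.0]
width: 0.0198
grasp_force: 0.0
```

>>> {"op": "play_rows", "data": {"motion": [0.3, -0.165, 0, 0, 0, 0, 0.77, 0.3, -0.165, 0, 0, 0, 0, 0.77, 0.3, -0.165, 0, 0, 0, 0, 0.77, 0.3, -0.165, 0, 0, 0, 0, 0.77, 0.3, -0.165, 0, 0, 0, 0, 0.77, 0.3, -0.165, 0, 0, 0, 0, 0.77, 0.3, -0.165, 0, 0, 0, 0, 0.77, 0.3, -0.165, 0, 0, 0, 0, 0.77, 0.3, -0.165, 0, 0, 0, 0, 0.77, 0.2, -0.1, 0, 0, 0, 0, 0.77]}}

```text
time: 7.95
position: [0.4945, 0.2109, 0.0094]
orientation: [-3.141, -0.0, -0.511]
ft_force: [-0.8, 1.2, 1.4]
width: 0.0197
grasp_force: 1.2
```

```bash
python3 -c "
from h import *
sc()"
```

```text
0.71 [301. 276.] [0.628 0.15 ]
0.67 [344. 238.] [0.517 0.201]
0.66 [239. 182.] [ 0.435 -0.055]
[0.4944 0.211  0.0093]
```

>>> {"op": "play_rows", "data": {"motion": [-0.15, 0.08, 0, 0, 0, 0, 0.77, 0, 0, -0.13, 0, 0, 0, 0.77, 0.15, -0.08, 0, 0, 0, 0, 0.77, 0.1, -0.1, 0, 0, 0, 0.52, 0.77, 0.1, -0.1, 0, 0, 0, 0.52, 0.77, 0.1, -0.1, 0, 0, 0, 0.52, 0.77, 0.1, -0.1, 0, 0, 0, 0.52, 0.77, 0.1, -0.1, 0, 0, 0, 0.52, 0.77, 0.1, -0.1, 0, 0, 0, 0.52, 0.77, 0.1, -0.1, 0, 0, 0, 0.52, 0.77, 0.1, -0.1, 0, 0, 0, 0.52, 0.77, 0.1, -0.05, 0, 0, 0, 0.52, 0.77]}}

```text
time: 9.05
position: [0.5203, 0.1858, 0.0052]
orientation: [3.141, 0.0, 0.055]
ft_force: [-0.5, 0.4, -0.5]
width: 0.0194
grasp_force: 0.1
```

```bash
python3 -c "
from h import *
sc()"
```

```text
0.88 [302. 276.] [0.627 0.152]
0.81 [237. 182.] [ 0.438 -0.057]
0.54 [336. 249.] [0.55  0.194]
[0.5206 0.1859 0.0053]
```

>>> {"op": "play_rows", "data": {"motion": [0.28, 0.02, 0, 0, 0, 0, 0.77, 0.28, 0.02, 0, 0, 0, 0, 0.77, 0.28, 0.02, 0, 0, 0, 0, 0.77, 0.28, 0.02, 0, 0, 0, 0, 0.77, 0.28, 0.02, 0, 0, 0, 0, 0.77, 0.28, 0.02, 0, 0, 0, 0, 0.77, 0.28, 0.02, 0, 0, 0, 0, 0.77, 0.15, 0, 0, 0, 0, 0, 0.77, 0, 0, 0, 0, 0, 0, 0.77]}}

```text
time: 9.9
position: [0.5846, 0.1902, 0.0053]
orientation: [-3.142, -0.001, 0.051]
ft_force: [0.1, 0.2, 0.0]
width: 0.0195
grasp_force: 0.0
```

>>> {"op": "play_rows", "data": {"motion": [-0.6, 0, 0, 0, 0, 0, 0.67, -0.6, 0, 0, 0, 0, 0, 0.67, 0, 0, 0.7, 0, 0, 0, 0.67, 0, 0, 0.7, 0, 0, 0, 0.67, 0, 0, 0.7, 0, 0, 0, 0.67, 0, 0, 0.7, 0, 0, 0, 0.67]}}

```text
time: 10.4
position: [0.5471, 0.1903, 0.0904]
orientation: [-3.142, 0.0, 0.051]
ft_force: [-0.3, 0.1, -0.9]
width: 0.0282
grasp_force: 0.0
```

```bash
python3 -c "
from h import *
sc()"
```

```text
0.84 [300. 276.] [0.629 0.149]
0.79 [238. 184.] [ 0.441 -0.054]
0.77 [326. 275.] [0.613 0.192]
[0.5488 0.1905 0.0927]
```

>>> {"op": "play_rows", "data": {"motion": [-0.51, -0.82, 0, 0, 0, -0.04, 0.77, -0.51, -0.82, 0, 0, 0, -0.04, 0.77, -0.51, -0.82, 0, 0, 0, -0.04, 0.77, -0.51, -0.82, 0, 0, 0, -0.04, 0.77, -0.51, -0.82, 0, 0, 0, -0.04, 0.77, -0.51, -0.82, 0, 0, 0, -0.04, 0.77, -0.51, -0.82, 0, 0, 0, -0.04, 0.77, -0.51, -0.82, 0, 0, 0, -0.04, 0.77, -0.51, -0.82, 0, 0, 0, -0.04, 0.77, -0.51, -0.82, 0, 0, 0, -0.04, 0.77, 0, 0, -0.7, 0, 0, 0, 0.77, 0, 0, 0, 0, 0, 0, 0.77]}}

```text
time: 11.5
position: [0.3927, -0.0561, 0.0664]
orientation: [-3.14, 0.004, 0.0]
ft_force: [-0.4, 0.8, 0.2]
width: 0.0198
grasp_force: 0.0
```

>>> {"op": "play_rows", "data": {"motion": [0, 0, -0.7, 0, 0, 0, 0.77, 0, 0, -0.7, 0, 0, 0, 0.77, 0, 0, -0.5, 0, 0, 0, 0.77, 0, 0, -0.1, 0, 0, 0, 0.77, 0, 0, 0, 0, 0, 0, 0.77]}}

```text
time: 11.92
position: [0.3943, -0.0551, 0.008]
orientation: [-3.14, 0.002, 0.004]
ft_force: [0.3, -0.0, 0.2]
width: 0.0197
grasp_force: 0.0
```

>>> {"op": "play_rows", "data": {"motion": [0.2, 0, -0.1, 0, 0, 0, 0.77, 0.3, 0, 0, 0, 0, 0, 0.77, 0.3, 0, 0, 0, 0, 0, 0.77, 0.3, 0, 0, 0, 0, 0, 0.77, 0.3, 0, 0, 0, 0, 0, 0.77, 0.3, 0, 0, 0, 0, 0, 0.77, 0.3, 0, 0, 0, 0, 0, 0.77, 0.3, 0, 0, 0, 0, 0, 0.77, 0.3, 0, 0, 0, 0, 0, 0.77, 0.3, 0, 0, 0, 0, 0, 0.77, 0.1, 0, 0, 0, 0, 0, 0.77, 0, 0, 0, 0, 0, 0, 0.77]}}

```text
time: 12.92
position: [0.4853, -0.0558, 0.0053]
orientation: [3.141, -0.0, 0.003]
ft_force: [0.1, 0.3, -1.1]
width: 0.0193
grasp_force: 0.0
```

>>> {"op": "play_rows", "data": {"motion": [-0.6, 0, 0, 0, 0, 0, 0.77, -0.2, 0, 0.4, 0, 0, 0, 0.77, 0, 0, 0.7, 0, 0, 0, 0.77, 0, 0, 0.7, 0, 0, 0, 0.77, 0, 0, 0.7, 0, 0, 0, 0.77, 0, 0, 0, 0, 0, 0, 0.77]}}

```text
time: 13.42
position: [0.4616, -0.0562, 0.0835]
orientation: [3.14, -0.005, 0.003]
ft_force: [0.3, -0.2, 1.3]
width: 0.0198
grasp_force: 0.0
```

```bash
python3 -c "
from h import *
sc()"
```

```text
0.91 [300. 273.] [0.624 0.147]
0.86 [224. 210.] [ 0.523 -0.05 ]
0.64 [324. 278.] [0.62 0.19]
[ 0.4604 -0.0558  0.0807]
```

>>> {"op": "play_rows", "data": {"motion": [0.14, -0.11, 0, 0, 0, 0.9, 0.77, 0.14, -0.11, 0, 0, 0, 0.9, 0.77, 0.14, -0.11, 0, 0, 0, 0.9, 0.77, 0.14, -0.11, 0, 0, 0, 0.9, 0.77, 0.14, -0.11, 0, 0, 0, 0.9, 0.77, 0.14, -0.11, 0, 0, 0, 0.9, 0.77, 0.14, -0.11, 0, 0, 0, 0.9, 0.77, 0.14, -0.11, 0, 0, 0, 0.9, 0.77, 0.14, -0.11, 0, 0, 0, 0.9, 0.77, 0.14, -0.11, 0, 0, 0, 0.9, 0.77, 0.14, -0.11, 0, 0, 0, 0.9, 0.77, 0.14, -0.11, 0, 0, 0, 0.9, 0.77]}}

```text
time: 14.52
position: [0.5104, -0.0953, 0.079]
orientation: [-3.139, -0.0, 1.304]
ft_force: [0.2, 0.2, 0.0]
width: 0.0196
grasp_force: 0.0
```

>>> {"op": "play_rows", "data": {"motion": [0, 0, 0, 0, 0, 0.9, 0.77, 0, 0, 0, 0, 0, 0, 0.77]}}

```text
time: 14.68
position: [0.5104, -0.0953, 0.0791]
orientation: [-3.139, -0.001, 1.411]
ft_force: [0.6, -0.5, -0.5]
width: 0.0197
grasp_force: 0.0
```

>>> {"op": "play_rows", "data": {"motion": [0, 0, -0.7, 0, 0, 0, 0.77, 0, 0, -0.7, 0, 0, 0, 0.77, 0, 0, -0.7, 0, 0, 0, 0.77, 0, 0, -0.35, 0, 0, 0, 0.77, 0, 0, 0, 0, 0, 0, 0.77, 0.05, 0.3, 0, 0, 0, 0, 0.77, 0.05, 0.3, 0, 0, 0, 0, 0.77, 0.05, 0.3, 0, 0, 0, 0, 0.77, 0.05, 0.3, 0, 0, 0, 0, 0.77, 0.05, 0.3, 0, 0, 0, 0, 0.77, 0.05, 0.3, 0, 0, 0, 0, 0.77, 0.05, 0.3, 0, 0, 0, 0, 0.77]}}

```text
time: 15.68
position: [0.5217, -0.0312, 0.0072]
orientation: [3.141, 0.0, 1.407]
ft_force: [-0.3, -0.3, 1.0]
width: 0.0195
grasp_force: 0.2
```

```bash
python3 -c "
from h import *
sc()"
```

```text
0.97 [300. 275.] [0.626 0.148]
0.78 [328. 278.] [0.617 0.197]
0.63 [242. 217.] [ 0.531 -0.005]
[ 0.5215 -0.0309  0.007 ]
```

>>> {"op": "play_rows", "data": {"motion": [0.04, 0.3, 0, 0, 0, 0, 0.77, 0.04, 0.3, 0, 0, 0, 0, 0.77, 0.04, 0.3, 0, 0, 0, 0, 0.77, 0.04, 0.3, 0, 0, 0, 0, 0.77, 0.04, 0.3, 0, 0, 0, 0, 0.77, 0.04, 0.3, 0, 0, 0, 0, 0.77, 0.04, 0.3, 0, 0, 0, 0, 0.77, 0.04, 0.3, 0, 0, 0, 0, 0.77, 0.04, 0.3, 0, 0, 0, 0, 0.77, 0.04, 0.2, 0, 0, 0, 0, 0.77, 0.02, 0.1, 0, 0, 0, 0, 0.77, 0, 0, 0, 0, 0, 0, 0.77]}}

```text
time: 16.78
position: [0.5341, 0.0583, 0.0069]
orientation: [3.142, -0.0, 1.408]
ft_force: [-0.4, 0.3, 0.5]
width: 0.0194
grasp_force: 0.0
```

>>> {"op": "play_rows", "data": {"motion": [-0.1, -0.6, 0, 0, 0, 0, 0.77, 0, -0.2, 0.4, 0, 0, 0, 0.77, 0, 0, 0.7, 0, 0, 0, 0.77, 0, 0, 0.7, 0, 0, 0, 0.77, 0, 0, 0.7, 0, 0, 0, 0.77, 0, 0, 0, 0, 0, 0, 0.77]}}

```text
time: 17.28
position: [0.5327, 0.033, 0.0855]
orientation: [3.135, -0.0, 1.407]
ft_force: [1.2, -0.1, 0.9]
width: 0.0196
grasp_force: 0.0
```

```bash
python3 -c "
from h import *
sc()
save('scene','scene2')"
```

```text
0.96 [300. 272.] [0.622 0.145]
0.88 [328. 274.] [0.61  0.194]
0.76 [287. 235.] [0.545 0.095]
0.39 [149. 242.] [ 0.649 -0.148]
[0.5312 0.0333 0.0823]
```

View pics/scene2.png

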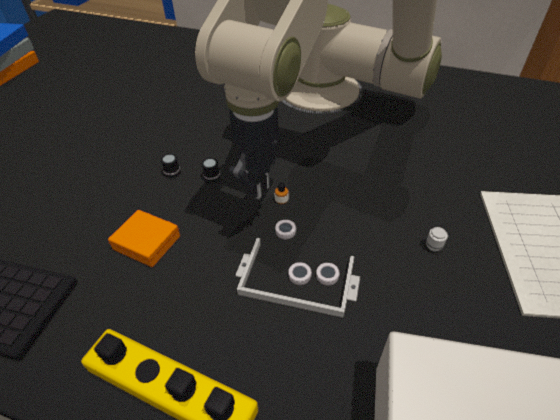

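The scene view shows two mounts inside the rail at (300,273) and (328,274). The third is at (286,230), just in front of the mouth, and the bystanders haven't moved. I'll finish with a straight push.

>>> {"op": "play_rows", "data": {"motion": [-0.09, 0.155, 0, 0, 0, -0.94, 0.77, -0.09, 0.155, 0, 0, 0, -0.94, 0.77, -0.09, 0.155, 0, 0, 0, -0.94, 0.77, -0.09, 0.155, 0, 0, 0, -0.94, 0.77, -0.09, 0.155, 0, 0, 0, -0.94, 0.77, -0.09, 0.155, 0, 0, 0, -0.94, 0.77, -0.09, 0.155, 0, 0, 0, -0.94, 0.77, -0.09, 0.155, 0, 0, 0, -0.94, 0.77, -0.09, 0.155, 0, 0, 0, -0.94, 0.77, -0.09, 0.155, 0, 0, 0, -0.94, 0.77, -0.09, 0.155, 0, 0, 0, -0.94, 0.77, -0.09, 0.155, 0, 0, 0, -0.94, 0.77]}}

```text
time: 18.43
position: [0.4979, 0.0896, 0.0807]
orientation: [-3.141, 0.002, 0.048]
ft_force: [-0.3, 0.3, 0.3]
width: 0.0198
grasp_force: 0.0
```

>>> {"op": "play_rows", "data": {"motion": [0, 0, -0.7, 0, 0, 0, 0.77, 0, 0, -0.7, 0, 0, 0, 0.77, 0, 0, -0.7, 0, 0, 0, 0.77, 0, 0, -0.4, 0, 0, 0, 0.77, 0, 0, 0, 0, 0, 0, 0.77]}}

```text
time: 18.85
position: [0.4966, 0.0894, 0.0038]
orientation: [-3.141, 0.007, 0.053]
ft_force: [-0.3, 0.5, 0.5]
width: 0.0195
grasp_force: 0.0
```

>>> {"op": "play_rows", "data": {"motion": [0.3, 0, 0.04, 0, 0, 0, 0.77, 0.3, 0, 0, 0, 0, 0, 0.77, 0.3, 0, 0, 0, 0, 0, 0.77, 0.3, 0, 0, 0, 0, 0, 0.77, 0.3, 0, 0, 0, 0, 0, 0.77, 0.3, 0, 0, 0, 0, 0, 0.77, 0.3, 0, 0, 0, 0, 0, 0.77, 0.3, 0, 0, 0, 0, 0, 0.77, 0.3, 0, 0, 0, 0, 0, 0.77, 0.3, 0, 0, 0, 0, 0, 0.77, 0.15, 0, 0, 0, 0, 0, 0.77, 0, 0, 0, 0, 0, 0, 0.77]}}

```text
time: 19.85
position: [0.5937, 0.0893, 0.0082]
orientation: [3.142, -0.0, 0.053]
ft_force: [0.2, -0.9, 0.2]
width: 0.0196
grasp_force: 0.0
```

>>> {"op": "play_rows", "data": {"motion": [-0.6, 0, 0, 0, 0, 0, 0.77, -0.6, 0, 0, 0, 0, 0, 0.77, 0, 0, 0.8, 0, 0, 0, 0.77, 0, 0, 0.8, 0, 0, 0, 0.77, 0, 0, 0.8, 0, 0, 0, 0.77, -0.8, -0.5, 0.5, 0, 0, 0, 0.77, -0.8, -0.5, 0.5, 0, 0, 0, 0.77, -0.8, -0.8, 0, 0, 0, 0, 0.77, -0.8, -0.8, 0, 0, 0, 0, 0.77, 0, -1, 0, 0, 0, 0, 0.77, 0, -1, 0, 0, 0, 0, 0.77, 0, -1, 0, 0, 0, 0, 0.77]}}

```text
time: 20.85
position: [0.4601, -0.0795, 0.1105]
orientation: [-3.142, 0.0, 0.054]
ft_force: [0.6, 0.6, -0.2]
width: 0.0198
grasp_force: 0.0
```

>>> {"op": "play_rows", "data": {"motion": [0, -1, 0, 0, 0, 0, 0.77, 0, -1, 0, 0, 0, 0, 0.77, 0, -1, 0, 0, 0, 0, 0.77, 0, -1, 0, 0, 0, 0, 0.77, 0, -1, 0, 0, 0, 0, 0.77, 0, -1, 0, 0, 0, 0, 0.77, 0, 0, 0, 0, 0, 0, 0.77, 0, 0, 0, 0, 0, 0, 0.77]}}

```text
time: 21.52
position: [0.4605, -0.2592, 0.1099]
orientation: [-3.141, 0.0, 0.051]
ft_force: [0.3, -0.1, -0.2]
width: 0.0195
grasp_force: 0.0
```

Run:
```python
from h import *
im=save("top","top3")
print(robot.state()["position"])
for m in mounts(im):
    p=np.array(m[3:])-[.6312,.1426];print(m[:3],p@[.9965,.0837],p@[-.0837,.9965])
sc()
cv2.imwrite("pics/crop3.png",cv2.resize(cv2.cvtColor(im[120:270,120:420],cv2.COLOR_RGB2BGR),None,fx=2.6,fy=2.6))
```

```text
[ 0.46051692 -0.25803224  0.10991204]
(140.2, 223.5, 8.0) -0.12530924999999998 0.23933013
(222.2, 170.8, 9.2) -0.014292099999999964 0.05087519999999999
(266.1, 168.4, 9.0) -0.01417590000000002 -0.05049112000000001
(242.7, 165.1, 8.9) -0.003344669999999938 0.0031911699999999806
0.82 [300. 273.] [0.623 0.147]
0.82 [271. 266.] [0.627 0.092]
0.71 [327. 276.] [0.613 0.193]
[ 0.4608 -0.2572  0.1101]
```

View pics/crop3.png

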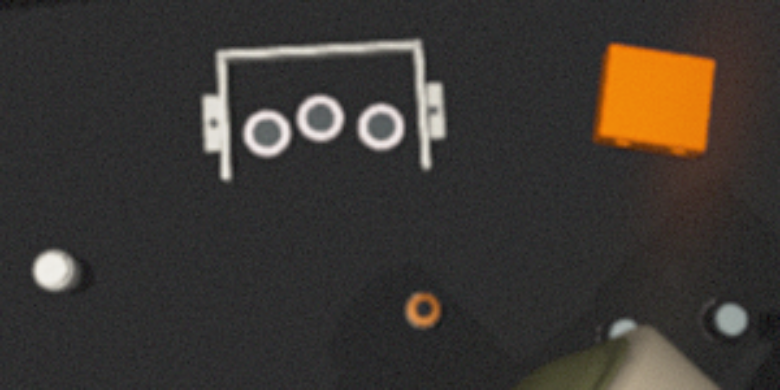

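All three mounts lie flat well inside the rail, at crop pixels (267,133), (320,118) and (381,126). The bystanders haven't moved and the arm is clear.

```bash
python3 -c "
from station import sign_off
print(sign_off())"
```

```text
the job is handed in; nothing more can be done
None
```

All three filter mounts were swept into the parking rail, at least 20 mm inside the limit at its mouth by the final camera check; the bystanders looked unmoved, and the job was handed in at about 22 s (no verdict was returned).

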